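Set the bench shaker to its green speed and start it

ROBOT

A 6-joint arm with a two-finger parallel gripper is mounted at the origin on the work surface; the furniture and walls round the work are solid. World frame = base frame: x ahead of the robot, y to its left, z up, the work surface at z = 0. Lengths are in m, angles in degrees, forces in N, time in s.
With the tool pointing down it reaches from about 0.4 to 0.825 m from the base axis. Payload 7 kg.
Tool frame: the origin (TCP) lies between the finger pads; the fingertips stand ctrl.nose_length ahead of it and the grasp point (between the pads) lies 2 mm behind it (ctrl.nose_length is the distance from the TCP to the fingertips, in m); z points along the fingers, y is the line along which they close (so a half turn about z gives the same grasp; the last joint's range is limited). The gripper opens to 88 mm and grips with 3 to 60 N. Pads are 19 mm wide; open, the fingers measure 130 mm over their backs; the gripper's body (78 mm by 193 mm) begins 47 mm behind the grasp point.
Start: joints at [-51.79, 20.546, 0.682, 0, -70.136, -16.507], TCP at [0.25, -0.627, 0.244] pointing down, gripper open.
Joint ranges: [-176.03, 176.03], [-82.01, 121.73], [-58.28, 71.71], [-173.87, 95.51], [-174.79, -0.11], [-173.66, 173.66]. Speed limits (degrees/s): [136.94, 136.94, 172.46, 180, 180, 180].

INTERFACE

Orientations are given as [roll, pitch, yaw] about the fixed x, y, z axes, in that order (R = Rz(yaw) Ry(pitch) Rx(roll)).
In Python, from plant import ctrl gives the robot as it stands.
- The arm moves only by the tool apply_moves, never from a script. Its argument "commands" is a list of rows, each a list of 3 entries, a list of its own where there are three numbers: the shift along the world's x, y, z in cm, then the turn about the world's z in rad, then the closure, from 0 (fully open) to 1 (shut). In form: [[[x, y, z], turn, jaw], ...]. A call has 1 to 20 rows; each row is the pose to reach, as a shift and turn from the pose commanded when the call began; what a row does not reach only later rows make up. A row lasts 1/12 s, in which the tool goes at most 41.7 mm and 7.16 degrees, less where a joint would pass 70% of its speed; a pose out of reach is approached as far as the arm can. A call with a gripper value outside its range is refused whole. The fingers move at their own pace and stop on an object; the grip force is fixed at half the most. Time passes only in rows, so rows that repeat a pose let the fingers close. It gives the time, the measured TCP pose, the force, the opening and the grip force at its end, in the units of the state.
- ctrl.get_obs(): the state, without advancing time (a new reading comes with each control period).
- ctrl.snapshot(name): name is "side" or "top" or "wrist"; returns a dict with "img" (400x640x3 uint8, red, green, blue), "fx", "fy", "cx", "cy" (pixels), "T" (4x4, takes a point from camera to world coordinates). Camera axes: x right, y up, looking along -z (the intrinsics and any distortion apply to the point x, -y, -z); pixel columns grow to the right and rows downward; lengths in m; the calibration is good to about 2 mm. A picture is of the moment at which its call begins. There is no depth.
- ctrl.close_job(): hands the job in; it is judged then, once.
Trained networks look in a picture, given as the dict that the camera call returned (one of the last four; its "shot" number tells which), for a name from the list of things; names that differ only in an ending like _2 or _b are one class to them, and where a whole thing is asked for, a point or a joint stands for the part that bears it (a point fixed in the world has none). Each returns a list of dicts, best first, with "score" (0 to 1); they miss things now and then, are a little off and sometimes report something else, mostly with a low value. They report only what shows in the picture. A call takes as long as a camera call.
- ctrl.search_frame(picture, target): "at" ([column, row] in pixels, amid what is visible of it).
- ctrl.spot_point(picture, target): "at" ([column, row] in pixels: a listed point, or the origin of a listed thing).
The state is a dict: "clock": time; "joint_pos": joint angles; "qvel": joint speeds; "tau": joint torques, N m; "tool_pos": TCP position; "orientation": TCP orientation; "force": force on the tool from outside, world axes, zero at the start; "moment": the same for the moment, N m; "opening": finger opening in m; "gripper_force": force on a finger pad.
Only numpy, scipy, OpenCV 4.12 (cv2) and the standard library are available. Lean on these libraries where they do the work, as an engineer would, in place of code of your own. Each camera call takes 0.05 s, during which the arm holds its last target. There are 200 camera calls.

TASK

Set the bench shaker's speed selector to the green mark: gently push its orange finger post round clockwise with a fingertip, click by click, stop in the click at the green mark and never run on to the red marks. Then press the green start button fully down with a fingertip and let it come up again. Only push and press: do not pinch the post, do not start the shaker before the speed is set, and leave the dish and the pebble on the shaker and the sherd behind it where they are.

Things in the scene. Friction and masses are not known exactly. Their poses are not given: they have to be found in the camera images.
- shaker: bench shaker, a grey box with a flat white deck, fixed on the table, 150 (x) x 300 (y) x 55 mm high; origin at the centre of its underside; x points away from its front (the side with vents), y to its left. On its right third is the selector, in the middle the start button, on its left third a black rubber platform 112 x 98 mm, 4 mm above the deck, with a dish on it
- selector_axis (a point): point on the selector's vertical turning axis, at deck height; its frame is parallel to shaker's (it does not turn with the selector)
- selector (a joint): selector angle, rad: 0 at mark 0, growing clockwise seen from above: the lever points along (cos q, -sin q) in the shaker's frame. A click every 0.524; green mark 2.094 (click 4); stops just past 0 and 3.142. Starts in click 0, 1 or 2. A click takes 3 to 5 N at the post; past half-way between two clicks it snaps on to the next by itself, ahead of the finger, and stays there when let go
- post_top (a point): centre of the top of the orange upright round post on the end of the selector's lever, 33 mm above the deck; post 14 mm in diameter, rising 23 mm from the lever, its axis 42 mm from the selector's. The lever is a black bar 16 mm wide, top 10 mm above the deck, ending 53 mm from the axis; the hub is 54 mm wide up to 10 mm and 42 mm wide up to 17 mm above the deck
- green_mark (a point): centre of the wide green mark on the deck, 63 mm from the selector's axis. The 7 marks lie 30 deg apart in a half circle: 0 at the far side (shaker's +x), 3 at its right (-y), 6 at its near side (-x); 0 to 3 are black, 4 is green, 5 and 6 are red
- start_top (a point): centre of the top of the round green start button, 26 mm in diameter, in a black housing on the deck, between selector and platform; pressed straight down
- start (a joint): how far the start button is pressed, m: 0 up, 0.006 fully down (5 N); a spring brings it back up
- finds_dish: white dish with small finds, 80 x 94 x 18 mm, loose on the shaker's platform; origin at the centre of its underside; leave it
- pebble: loose pale pebble, 26 x 32 x 17 mm, lying on the deck behind the start button; origin at its underside; leave it
- sherd: loose dark pottery sherd, 46 x 100 x 23 mm, behind the shaker; origin at the centre of its underside, long axis y; leave it

How it is judged:
By the outcome, as a careful person would: the job done as asked, in the order asked, and still so for the second after the job is handed in, with the robot touching nothing.
It also fails if it takes over 64 s, if anything falls off the work surface, if the arm or the gripper's body presses on something with over 40 N, if the wrist force passes 120 N, or if a joint passes its speed limit or range.

## Working session

There is one attempt and no reset: what is moved stays moved. The work goes in short steps, Python scripts to look and compute and a tool call to move; the robot and the scene stay as the last step left them, time stands still between calls to the robot, and variables do not carry over. Pictures are saved under pics/ and viewed, at most 10 in all, crops included, and the job is handed in when it is done.

Besides the shell and the picture viewer there is one more tool, called after "Call:" as a command line: name --argument value ..., lists and objects as JSON in quotes. apply_moves: Moves the arm, as the interface text tells. Its arguments: {"type":"object","properties":{"commands":{"type":"array"}},"required":["commands"]}

```bash
mkdir -p pics; cat > h.py <<'E'
import numpy as np, cv2
from plant import ctrl
def ray(s,p):
    T=np.array(s["T"]); 
    d=np.array([(p[0]-s["cx"])/s["fx"],-(p[1]-s["cy"])/s["fy"],-1.0])
    d=T[:3,:3]@d; return T[:3,3],d/np.linalg.norm(d)
def tri(rs):
    A=0;b=0
    for o,d in rs:
        P=np.eye(3)-np.outer(d,d); A=A+P; b=b+P@o
    return np.linalg.solve(A,b)
def atz(s,p,z):
    o,d=ray(s,p); return o+d*(z-o[2])/d[2]
def save(s,n): cv2.imwrite("pics/"+n,s["img"][:,:,::-1])
E
python3 - <<'E'
from h import *
o=ctrl.get_obs(); print(ctrl.nose_length,{k:o[k] for k in("clock","tool_pos","orientation","force","opening")})
R={}
for n in("top","side","wrist"):
    s=ctrl.snapshot(n); save(s,n+"0.png"); print(n,[k for k in s if k!='img'],np.round(np.array(s["T"]),3).tolist(),s["fx"])
    for t in("shaker","selector_axis","post_top","green_mark","start_top","finds_dish","pebble","sherd"):
        r=ctrl.spot_point(s,t)
        if r:
            print(t,[(np.round(x["at"],1).tolist(),round(x["score"],2)) for x in r[:2]]); R.setdefault(t,[]).append(ray(s,r[0]["at"]))
for t in R:
    if len(R[t])>1:
        p=tri(R[t]); print(t,p.round(4),[round(float(np.linalg.norm(np.cross(p-o,d))),4) for o,d in R[t]])
im=[cv2.imread(f"pics/{n}0.png") for n in("top","side")]
E
```

```text
0.017 {'clock': 0.0, 'tool_pos': array([ 0.2494081 , -0.62673668,  0.24260805]), 'orientation': array([ 1.79904106e+02, -9.40689858e-03, -1.58303568e+02]), 'force': array([-1.18999042,  0.19124019,  0.91158178]), 'opening': 0.08763716447112671}
top ['fx', 'fy', 'cx', 'cy', 'T', 'shot'] [[-0.007, 0.989, -0.15, 0.438], [-1.0, -0.006, 0.005, 0.193], [0.004, 0.15, 0.989, 0.94], [0.0, 0.0, 0.0, 1.0]] 514.5903485726682
shaker [([333.0, 248.4], 0.65)]
selector_axis [([374.7, 249.5], 0.72)]
post_top [([391.5, 224.4], 0.79), ([324.7, 224.3], 0.23)]
green_mark [([410.4, 268.8], 0.6)]
start_top [([330.2, 266.2], 0.5)]
finds_dish [([280.4, 250.9], 0.8), ([324.0, 222.7], 0.36)]
pebble [([324.2, 223.9], 0.54)]
sherd [([370.0, 176.0], 0.63)]
side ['fx', 'fy', 'cx', 'cy', 'T', 'shot'] [[-0.989, 0.074, -0.128, 0.451], [-0.147, -0.434, 0.889, 0.956], [0.01, 0.898, 0.44, 0.473], [0.0, 0.0, 0.0, 1.0]] 432.884666554142
shaker [([365.8, 236.8], 0.8)]
selector_axis [([363.6, 198.6], 0.82)]
post_top [([348.2, 177.4], 0.6)]
green_mark [([377.3, 189.2], 0.67)]
start_top [([378.3, 206.6], 0.43)]
finds_dish [([360.4, 236.2], 0.9)]
sherd [([307.5, 217.7], 0.88)]
wrist ['fx', 'fy', 'cx', 'cy', 'T', 'shot'] [[-0.37, -0.885, -0.284, 0.172], [0.929, -0.352, -0.114, -0.657], [0.001, -0.306, 0.952, 0.384], [0.0, 0.0, 0.0, 1.0]] 289.2358909512892
shaker [ 4.728e-01  1.645e-01 -1.000e-04] [0.0069, 0.0069]
selector_axis [0.4763 0.0947 0.0547] [0.0013, 0.0013]
post_top [0.5149 0.0702 0.0923] [0.0003, 0.0003]
green_mark [0.4456 0.0341 0.0521] [0.0036, 0.0036]
start_top [0.4459 0.1717 0.0767] [0.0011, 0.0011]
finds_dish [0.474  0.2561 0.0546] [0.0003, 0.0003]
sherd [ 0.6086  0.0935 -0.0044] [0.0053, 0.0053]
```

View pics/top0.png

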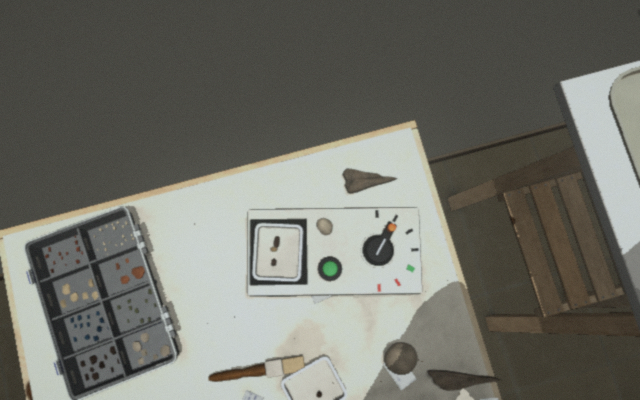

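View pics/side0.png

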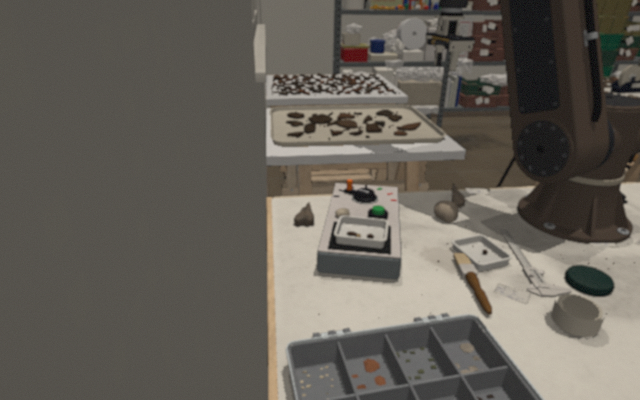

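The top view shows the lever at about (391,226), on mark 1. Green is at (410,268), the start button at (330,268) and the pebble at (324,226). The measured heights fit the text, and the shaker's yaw is about 0. Next I move above the start side of the post with the jaw shut.

Call:
apply_moves --commands '[[[27,73.2,1],1.05,1],[[27,73.2,1],1.05,1],[[27,73.2,1],1.05,1],[[27,73.2,1],1.05,1],[[27,73.2,1],1.05,1],[[27,73.2,1],1.05,1],[[27,73.2,1],1.05,1],[[27,73.2,1],1.05,1],[[27,73.2,1],1.05,1],[[27,73.2,1],1.05,1],[[27,73.2,1],1.05,1],[[27,73.2,1],1.05,1],[[27,73.2,1],1.05,1],[[27,73.2,1],1.05,1],[[27,73.2,1],1.05,1],[[27,73.2,1],1.05,1],[[27,73.2,1],1.05,1],[[27,73.2,1],1.05,1],[[27,73.2,1],1.05,1],[[27,73.2,1],1.05,1]]'

```text
clock: 3.02
tool_pos: [0.5214, 0.1094, 0.2533]
orientation: [-180.0, 0.0, -97.9]
force: [0.8, 0.6, 0.2]
opening: 0.0005
gripper_force: 0.0
```

```bash
cat > look.py <<'E'
import sys
from h import *
tag=sys.argv[1]
o=ctrl.get_obs(); print({k:np.round(o[k],4).tolist() for k in("clock","tool_pos","orientation","force","opening","joint_pos")})
R={}
for n in("top","side","wrist"):
    s=ctrl.snapshot(n); save(s,n+tag+".png")
    for t in("selector_axis","post_top","green_mark","start_top","pebble"):
        r=ctrl.spot_point(s,t)
        if r and r[0]["score"]>.3:
            print(n,t,np.round(r[0]["at"],1).tolist(),round(r[0]["score"],2)); R.setdefault(t,[]).append(ray(s,r[0]["at"]))
P={}
for t in R:
    if len(R[t])>1:
        p=tri(R[t]); P[t]=p; print(t,p.round(4),[round(float(np.linalg.norm(np.cross(p-o,d))),4) for o,d in R[t]])
if "post_top" in P and "selector_axis" in P:
    d=P["post_top"]-P["selector_axis"]; print("q",np.degrees(np.arctan2(-d[1],d[0])),np.hypot(*d[:2]))
E
python3 look.py 1
```

```text
{'clock': 3.0167, 'tool_pos': [0.5214, 0.1094, 0.2533], 'orientation': [-179.9575, 0.0202, -97.9312], 'force': [0.7889, 0.5607, 0.225], 'opening': 0.0005, 'joint_pos': [32.9622, 6.7166, -16.3959, 0.0136, -66.8421, -40.8987]}
top green_mark [412.7, 269.9] 0.83
side selector_axis [364.1, 196.9] 0.69
side post_top [348.3, 178.9] 0.78
side green_mark [377.8, 189.3] 0.82
side start_top [378.1, 206.7] 0.44
side pebble [343.0, 214.0] 0.49
wrist selector_axis [355.7, 166.0] 0.72
wrist post_top [323.1, 155.3] 0.96
wrist green_mark [378.3, 114.0] 0.78
wrist start_top [389.1, 231.8] 0.86
wrist pebble [334.2, 238.4] 0.67
green_mark [0.4441 0.0341 0.0529] [0.0054, 0.004, 0.0033]
selector_axis [0.4764 0.0918 0.0576] [0.0003, 0.0003]
post_top [0.5134 0.0693 0.0884] [0.0015, 0.0015]
start_top [0.446  0.1725 0.0767] [0.0008, 0.0008]
pebble [0.5139 0.1805 0.0582] [0.0008, 0.0008]
q 31.373126530062194 0.04326610326835415
```

View pics/wrist1.png

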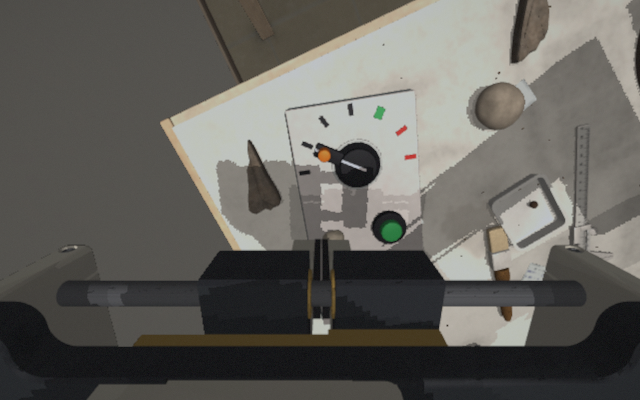

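The wrist view shows the post at (323,155) on mark 1 and green at (379,112). The closed fingertips form a narrow nose at (321,245). I now descend behind the post, with the tips about 20 mm above the deck.

Call:
apply_moves --commands '[[[0,0,-4],0,1],[[0,0,-8],0,1],[[0,0,-11],0,1],[[0,0,-13],0,1],[[0,0,-14.5],0,1],[[0,0,-15.5],0,1],[[0,0,-16.2],0,1],[[0,0,-16.2],0,1],[[0,0,-16.2],0,1],[[0,0,-16.2],0,1]]'

```text
clock: 4.75
tool_pos: [0.5203, 0.1052, 0.0926]
orientation: [-179.9, 0.1, -98.1]
force: [0.6, -0.2, -0.3]
opening: 0.0003
gripper_force: 0.0
```

```bash
python3 look.py 2
```

```text
{'clock': 4.75, 'tool_pos': [0.5203, 0.1052, 0.0926], 'orientation': [-179.9166, 0.0527, -98.1176], 'force': [0.576, -0.1928, -0.3408], 'opening': 0.0003, 'joint_pos': [32.6262, 15.7217, -28.6705, 0.0204, -45.5103, -40.7581]}
top green_mark [410.5, 267.7] 0.78
side selector_axis [365.6, 196.7] 0.66
side post_top [347.9, 177.9] 0.67
side green_mark [380.0, 189.6] 0.75
side start_top [379.3, 207.9] 0.5
side pebble [340.4, 214.9] 0.56
wrist selector_axis [383.2, 210.2] 0.93
wrist post_top [323.2, 204.6] 0.81
wrist green_mark [432.7, 115.5] 0.88
wrist start_top [447.6, 333.8] 0.83
wrist pebble [339.7, 327.8] 0.64
green_mark [0.4431 0.0352 0.0527] [0.0014, 0.0006, 0.0012]
selector_axis [0.4752 0.0899 0.0571] [0.0016, 0.0016]
post_top [0.5145 0.0697 0.0908] [0.0014, 0.0014]
start_top [0.4435 0.1761 0.0759] [0.0008, 0.0008]
pebble [0.5179 0.1796 0.0551] [0.0021, 0.0021]
q 27.19202704291239 0.04420302888449435
```

View pics/wrist2.png

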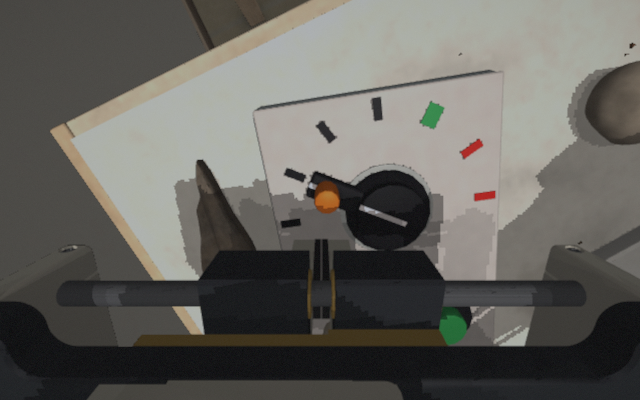

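```bash
cat > arc.py <<'E'
import numpy as np
A=np.array([.476,.0925])
def pose(q):
    q=np.radians(q); u=np.array([np.cos(q),-np.sin(q)]); t=np.array([-np.sin(q),-np.cos(q)])
    return A+.042*u-.0165*t
for q in range(8,126,4): print(q,(100*(pose(q)-[.5202,.105])).round(2),round(-np.radians(q-8),3))
E
python3 arc.py
```

```text
8 [-0.03 -0.2 ] -0.0
12 [ 0.03 -0.51] -0.07
16 [ 0.07 -0.82] -0.14
20 [ 0.09 -1.14] -0.209
24 [ 0.09 -1.45] -0.279
28 [ 0.06 -1.76] -0.349
32 [ 0.02 -2.08] -0.419
36 [-0.05 -2.38] -0.489
40 [-0.14 -2.69] -0.559
44 [-0.25 -2.98] -0.628
48 [-0.38 -3.27] -0.698
52 [-0.53 -3.54] -0.768
56 [-0.7  -3.81] -0.838
60 [-0.89 -4.06] -0.908
64 [-1.1 -4.3] -0.977
68 [-1.32 -4.53] -1.047
72 [-1.55 -4.73] -1.117
76 [-1.8  -4.93] -1.187
80 [-2.07 -5.1 ] -1.257
84 [-2.34 -5.25] -1.326
88 [-2.62 -5.39] -1.396
92 [-2.92 -5.51] -1.466
96 [-3.22 -5.6 ] -1.536
100 [-3.52 -5.67] -1.606
104 [-3.84 -5.72] -1.676
108 [-4.15 -5.75] -1.745
112 [-4.46 -5.76] -1.815
116 [-4.78 -5.75] -1.885
120 [-5.09 -5.71] -1.955
124 [-5.4  -5.65] -2.025
```

Call:
apply_moves --commands '[[[0,-0.2,0],0,1],[[0.03,-0.5,0],-0.07,1],[[0.07,-0.8,0],-0.14,1],[[0.09,-1.1,0],-0.21,1],[[0.09,-1.3,0],-0.25,1],[[0.09,-1.45,0],-0.28,1],[[0.08,-1.6,0],-0.31,1],[[0.06,-1.76,0],-0.35,1],[[0.04,-1.92,0],-0.38,1],[[0.02,-2.08,0],-0.42,1],[[-0.02,-2.23,0],-0.455,1],[[-0.05,-2.38,0],-0.49,1],[[-0.05,-2.38,0],-0.49,1]]'

```text
clock: 6.73
tool_pos: [0.5199, 0.0815, 0.0918]
orientation: [-180.0, 0.1, -126.3]
force: [1.6, 1.7, -0.9]
opening: 0.0004
gripper_force: 1.1
```

```bash
python3 look.py 3
```

```text
{'clock': 6.7333, 'tool_pos': [0.5199, 0.0815, 0.0918], 'orientation': [-179.9588, 0.1039, -126.2965], 'force': [1.6131, 1.6558, -0.9116], 'opening': 0.0004, 'joint_pos': [30.2801, 15.3895, -29.2832, -0.0049, -45.2156, -66.5731]}
top green_mark [411.3, 268.1] 0.76
side selector_axis [365.9, 200.8] 0.66
side post_top [347.3, 178.5] 0.8
side green_mark [380.0, 191.7] 0.84
side start_top [379.5, 210.1] 0.67
side pebble [342.1, 214.9] 0.59
wrist selector_axis [379.9, 209.9] 0.56
wrist post_top [315.1, 236.8] 0.83
wrist green_mark [381.3, 112.9] 0.66
wrist start_top [499.9, 298.7] 0.6
green_mark [0.4425 0.0353 0.0481] [0.0035, 0.0012, 0.003]
selector_axis [0.4743 0.0907 0.0478] [0.002, 0.002]
post_top [0.5148 0.0667 0.0873] [0.0027, 0.0027]
start_top [0.4437 0.1787 0.0724] [0.0018, 0.0018]
q 30.54401248638544 0.047040106905687155
```

Call:
apply_moves --commands '[[[-0.04,-0.15,0],-0.035,1],[[-0.09,-0.31,0],-0.07,1],[[-0.14,-0.45,0],-0.105,1],[[-0.2,-0.6,0],-0.14,1],[[-0.26,-0.75,0],-0.175,1],[[-0.33,-0.89,0],-0.21,1],[[-0.4,-1.03,0],-0.245,1],[[-0.48,-1.16,0],-0.28,1],[[-0.48,-1.16,0],-0.28,1]]'

```text
clock: 8.38
tool_pos: [0.5126, 0.0684, 0.0909]
orientation: [179.9, -0.2, -142.4]
force: [-0.8, -0.2, -0.5]
opening: 0.0004
gripper_force: 0.0
```

```bash
python3 look.py 4
```

```text
{'clock': 8.3833, 'tool_pos': [0.5126, 0.0684, 0.0909], 'orientation': [179.9433, -0.1894, -142.3993], 'force': [-0.756, -0.225, -0.5349], 'opening': 0.0004, 'joint_pos': [29.3524, 14.8539, -30.2191, -0.0408, -45.1226, -81.7229]}
top green_mark [411.2, 268.6] 0.72
side selector_axis [365.2, 200.6] 0.9
side post_top [354.3, 175.9] 0.69
side green_mark [377.2, 188.7] 0.94
side start_top [376.3, 207.0] 0.57
side pebble [342.9, 213.7] 0.55
wrist selector_axis [380.7, 212.0] 0.89
wrist post_top [315.9, 224.4] 0.76
wrist green_mark [348.7, 119.8] 0.61
wrist start_top [525.6, 266.4] 0.74
wrist pebble [434.7, 323.9] 0.69
green_mark [0.4449 0.0347 0.0541] [0.003, 0.0046, 0.0024]
selector_axis [0.4748 0.0915 0.0487] [0.0009, 0.0009]
post_top [0.4997 0.053  0.0886] [0.0033, 0.0033]
start_top [0.4463 0.1737 0.0765] [0.0024, 0.0024]
pebble [0.5154 0.1773 0.0573] [0.0003, 0.0003]
q 57.07438744929028 0.04585631492412363
```

View pics/wrist4.png

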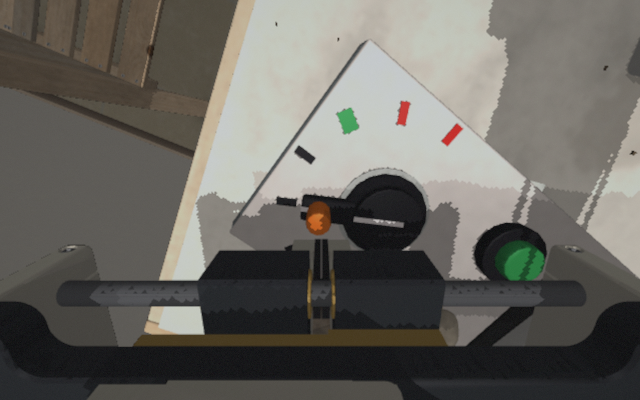

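The selector snapped to click 2: the lever points at mark 2 (287,201), with the nose just behind the post. On to click 3.

Call:
apply_moves --commands '[[[-0.17,-0.27,0],-0.07,1],[[-0.36,-0.52,0],-0.14,1],[[-0.47,-0.64,0],-0.175,1],[[-0.57,-0.76,0],-0.21,1],[[-0.68,-0.88,0],-0.245,1],[[-0.79,-0.99,0],-0.28,1],[[-0.9,-1.09,0],-0.315,1],[[-1.02,-1.19,0],-0.35,1],[[-1.14,-1.29,0],-0.385,1],[[-1.27,-1.39,0],-0.42,1],[[-1.4,-1.48,0],-0.455,1],[[-1.54,-1.56,0],-0.49,1],[[-1.67,-1.64,0],-0.525,1],[[-1.67,-1.64,0],-0.525,1]]'

```text
clock: 10.45
tool_pos: [0.4974, 0.0529, 0.0916]
orientation: [180.0, -0.0, -172.4]
force: [-0.1, -0.7, 0.5]
opening: 0.0
gripper_force: 0.0
```

```bash
python3 look.py 5
```

```text
{'clock': 10.45, 'tool_pos': [0.4974, 0.0529, 0.0916], 'orientation': [179.9953, -0.0015, -172.4338], 'force': [-0.0554, -0.7235, 0.5105], 'opening': 0.0, 'joint_pos': [28.6187, 13.2708, -32.4092, -0.0071, -44.3197, -111.0474]}
top post_top [324.0, 225.2] 0.56
top pebble [323.5, 225.7] 0.7
side selector_axis [362.7, 197.1] 0.92
side post_top [363.0, 177.8] 0.85
side green_mark [374.9, 189.1] 0.88
side start_top [380.7, 191.9] 0.61
side pebble [340.3, 212.9] 0.48
wrist selector_axis [381.5, 214.5] 0.8
wrist post_top [314.2, 228.9] 0.81
wrist green_mark [305.9, 157.1] 0.76
wrist start_top [543.1, 198.2] 0.77
wrist pebble [493.7, 287.2] 0.57
post_top [0.4892 0.1127 0.1029] [0.073, 0.0117, 0.0679]
pebble [0.5177 0.1803 0.0583] [0.0024, 0.0031, 0.0021]
selector_axis [0.4772 0.0906 0.0553] [0.0028, 0.0028]
green_mark [0.4495 0.037  0.0522] [0.0053, 0.0053]
start_top [0.4414 0.1529 0.1007] [0.0007, 0.0007]
q -61.64536101223977 0.02519846984712517
```

View pics/wrist5.png

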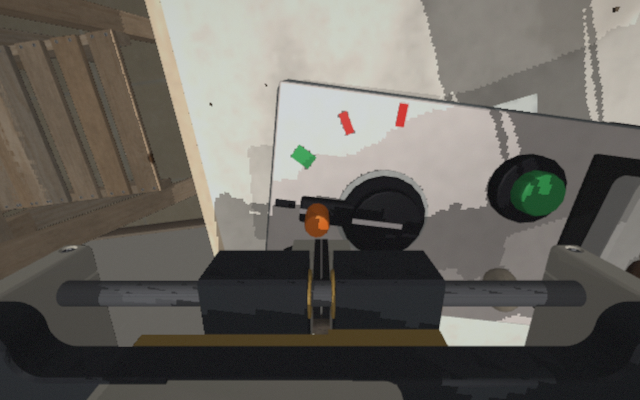

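Click 3 is reached: the lever is in line with mark 3 at (285,203). Now the last click.

Call:
apply_moves --commands '[[[-0.28,-0.14,0],-0.07,1],[[-0.57,-0.27,0],-0.14,1],[[-0.72,-0.33,0],-0.175,1],[[-0.87,-0.38,0],-0.21,1],[[-1.02,-0.42,0],-0.245,1],[[-1.17,-0.46,0],-0.28,1],[[-1.32,-0.49,0],-0.315,1],[[-1.48,-0.52,0],-0.35,1],[[-1.64,-0.54,0],-0.385,1],[[-1.79,-0.56,0],-0.42,1],[[-1.95,-0.57,0],-0.455,1],[[-2.11,-0.58,0],-0.49,1],[[-2.11,-0.58,0],-0.49,1]]'

```text
clock: 12.43
tool_pos: [0.4762, 0.0472, 0.0916]
orientation: [-180.0, -0.0, 159.5]
force: [0.3, 0.1, -0.8]
opening: 0.0004
gripper_force: 0.0
```

```bash
python3 look.py 6
```

```text
{'clock': 12.4333, 'tool_pos': [0.4762, 0.0472, 0.0916], 'orientation': [-179.9999, -0.0051, 159.4979], 'force': [0.2917, 0.136, -0.7572], 'opening': 0.0004, 'joint_pos': [29.2829, 11.4066, -35.0228, -0.0056, -43.5739, -139.7809]}
top pebble [325.5, 227.6] 0.71
side selector_axis [365.4, 197.2] 0.93
side post_top [374.7, 177.5] 0.71
side green_mark [378.4, 190.2] 0.64
side start_top [377.6, 211.4] 0.42
side pebble [341.6, 214.3] 0.56
wrist selector_axis [382.7, 217.2] 0.83
wrist post_top [315.5, 228.3] 0.63
wrist green_mark [285.1, 200.6] 0.94
wrist start_top [524.4, 127.0] 0.85
wrist pebble [530.6, 226.9] 0.65
pebble [0.5151 0.1795 0.0569] [0.0023, 0.0025, 0.0008]
selector_axis [0.4742 0.0915 0.0571] [0.0003, 0.0003]
post_top [0.4557 0.0529 0.0884] [0.0013, 0.0013]
green_mark [0.4452 0.0347 0.0496] [0.0013, 0.0013]
start_top [0.4456 0.1782 0.0691] [0.0001, 0.0001]
q 115.54607937595506 0.042765717794641674
```

View pics/wrist6.png

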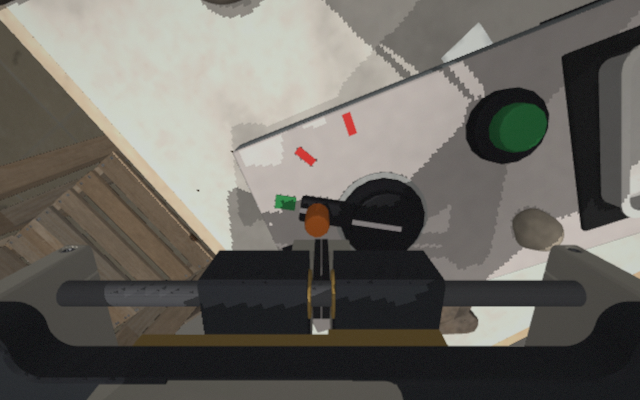

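Click 4 is set: the lever lines up with green at (285,202), and no force shows. I back off, lift and move over the start button.

Call:
apply_moves --commands '[[[0.5,-0.2,0],0,1],[[0.9,-0.35,0.5],0,1],[[0.9,-0.35,3],0,1],[[0.9,-0.35,6],0,1],[[0.9,-0.35,6.5],0,1],[[0,3,6.5],0.12,1],[[-1,6,6.5],0.24,1],[[-2,9,6.5],0.36,1],[[-3.1,12.7,6.5],0.48,1],[[-3.1,12.7,6],0.6,1],[[-3.1,12.7,5],0.72,1],[[-3.1,12.7,4],0.84,1],[[-3.1,12.7,4],0.96,1],[[-3.1,12.7,4],1.05,1],[[-3.1,12.7,4],1.05,1],[[-3.1,12.7,4],1.05,1]]'

```text
clock: 14.67
tool_pos: [0.4459, 0.1744, 0.1319]
orientation: [-180.0, 0.0, -140.4]
force: [-0.5, -0.4, -0.4]
opening: 0.0007
gripper_force: 0.0
```

```bash
python3 look.py 7
```

```text
{'clock': 14.6667, 'tool_pos': [0.4459, 0.1744, 0.1319], 'orientation': [-179.9975, 0.0284, -140.4266], 'force': [-0.4921, -0.3746, -0.3505], 'opening': 0.0007, 'joint_pos': [44.9761, 8.2378, -32.3002, 0.0068, -49.434, -95.4071]}
top green_mark [412.1, 266.5] 0.58
side selector_axis [365.0, 197.2] 0.63
side post_top [372.6, 176.8] 0.83
side green_mark [375.1, 190.8] 0.55
side start_top [379.0, 209.1] 0.52
side pebble [343.5, 214.6] 0.47
wrist selector_axis [210.2, 179.8] 0.67
wrist post_top [161.8, 132.5] 0.78
wrist green_mark [168.0, 97.7] 0.57
wrist start_top [317.3, 228.4] 0.57
wrist pebble [158.8, 131.3] 0.43
green_mark [0.4491 0.0296 0.0448] [0.0032, 0.0049, 0.0018]
selector_axis [0.4749 0.0896 0.056 ] [0.0001, 0.0001]
post_top [0.4584 0.0539 0.089 ] [0.0037, 0.0037]
start_top [0.4454 0.174  0.0732] [0.0024, 0.0024]
pebble [ 5.194e-01  5.000e-04 -4.450e-02] [0.0099, 0.0099]
q 114.8110669118204 0.03931496176158002
```

View pics/wrist7.png

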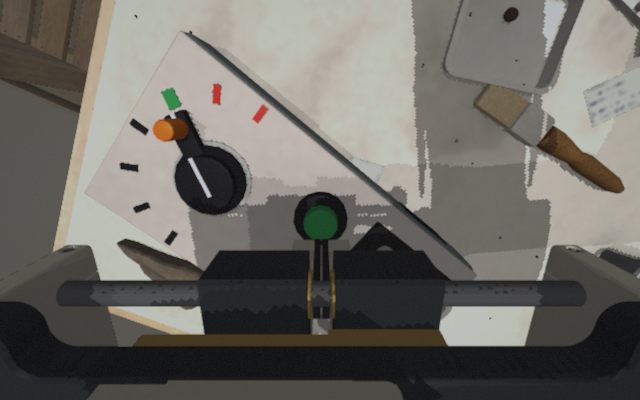

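The lever points at green at (171,98) with no finger near. The button lies straight under the nose. Pressing in small steps.

Call:
apply_moves --commands '[[[0,0,-2],0,1],[[0,0,-3.2],0,1],[[0,0,-3.6],0,1],[[0,0,-3.8],0,1],[[0,0,-4.0],0,1],[[0,0,-4.2],0,1],[[0,0,-4.2],0,1],[[0,0,-4.2],0,1]]'

```text
clock: 16.23
tool_pos: [0.4456, 0.1742, 0.09]
orientation: [-180.0, 0.0, -140.2]
force: [-2.1, -2.7, 3.4]
opening: 0.0003
gripper_force: 1.9
```

Call:
apply_moves --commands '[[[0,0,-0.1],0,1],[[0,0,-0.2],0,1],[[0,0,-0.3],0,1],[[0,0,-0.3],0,1],[[0,0,-0.3],0,1]]'

```text
clock: 16.65
tool_pos: [0.4457, 0.1743, 0.088]
orientation: [-180.0, 0.0, -140.2]
force: [-7.0, -4.1, 19.7]
opening: 0.0006
gripper_force: 10.1
```

The press bottomed out: 20 N against a hard stop after about 6 mm. Releasing and retreating.

Call:
apply_moves --commands '[[[0,0,0],0,1],[[0,0,0.4],0,1],[[0,0,1.5],0,1],[[0,0,4],0,1],[[0,0,8],0,1],[[0,0,12],0,1],[[0,0,14],0,1],[[0,0,14],0,1],[[0,0,14],0,1]]'

```text
clock: 17.4
tool_pos: [0.4463, 0.1752, 0.228]
orientation: [180.0, 0.3, -140.2]
force: [-0.5, 0.0, -0.5]
opening: 0.0005
gripper_force: 0.0
```

```bash
python3 look.py 8
```

```text
{'clock': 17.4, 'tool_pos': [0.4463, 0.1752, 0.228], 'orientation': [179.9629, 0.2593, -140.2488], 'force': [-0.4754, 0.0354, -0.4843], 'opening': 0.0005, 'joint_pos': [45.0068, 2.3705, -24.6763, -0.0148, -62.6916, -95.2488]}
side selector_axis [364.1, 199.1] 0.71
side post_top [372.8, 177.6] 0.71
side green_mark [378.2, 192.3] 0.93
side start_top [379.6, 207.7] 0.53
side pebble [343.1, 214.0] 0.6
wrist selector_axis [242.5, 159.8] 0.61
wrist post_top [213.9, 122.3] 0.94
wrist green_mark [215.4, 102.3] 0.97
wrist start_top [320.1, 193.1] 0.81
wrist pebble [287.4, 235.6] 0.87
selector_axis [0.4766 0.0897 0.0512] [0.0, 0.0]
post_top [0.4577 0.0519 0.0869] [0.0036, 0.0036]
green_mark [0.4468 0.0318 0.0434] [0.0003, 0.0003]
start_top [0.444  0.1748 0.0765] [0.0019, 0.0019]
pebble [0.5141 0.1814 0.0586] [0.0003, 0.0003]
q 116.54165886811049 0.04222049404637523
```

View pics/wrist8.png

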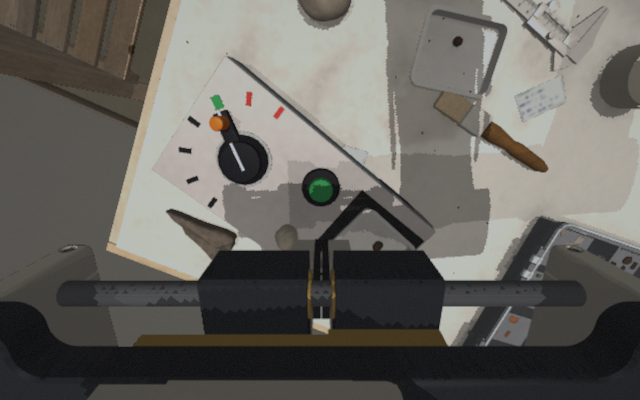

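The selector is at green (217,102), the button is up and appears lit at (320,187), and the pebble, sherd and dish have not moved. Handing in.

```bash
python3 -c "
from plant import ctrl; print(ctrl.close_job())"
```

```text
the job is handed in; nothing more can be done
None
```

The selector was pushed click by click to the green mark and left there. The start button was then pressed to its stop and came back up. The dish, pebble and sherd look undisturbed, and the job was handed in at about 17.5 s; no verdict came back.

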